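Slide the egg pan onto the large cooking zone and fill its rack

ROBOT

A 6-joint arm with a two-finger parallel gripper is mounted at the origin on a cart in front of the work surface, level with it; the furniture and walls round the work are solid. World frame = base frame: x ahead of the robot, y to its left, z up, the work surface at z = 0. Lengths are in m, angles in rad, forces in N, time in s.
With the tool pointing down it reaches from about 0.35 to 0.975 m from the base axis. Payload 4.9 kg.
Tool frame: the origin (TCP) lies midway between the tips of the shut fingers; the grasp point (between the pads) lies 19 mm behind it; z points along the fingers, y is the line along which they close (so a half turn about z gives the same grasp; the last joint's range is limited). The gripper opens to 85 mm and grips with 20 to 120 N. Pads are 22 mm wide; open, the fingers measure 114 mm over their backs; the gripper's body (76 mm by 85 mm) begins 54 mm behind the grasp point. The pads swing forward as they close: fully open they stand 13 mm farther back than shut.
Start: joints at [-1.442, 0.053, 1.613, -0, 1.476, -0.119], TCP at [0.153, -0.606, 0.231] pointing down, gripper open.
Joint ranges: [-3.01, 3.01], [-1.01, 2.22], [0.06, 2.58], [-1.02, 4.17], [0.09, 2.62], [-3.14, 3.14]. Speed limits (rad/s): [2.57, 2.57, 3.14, 3.14, 3.14, 3.14].

INTERFACE

Orientations are given as a unit quaternion [w, x, y, z].
In Python, from plant import manip gives the robot as it stands.
- The arm moves only by the tool shift_gripper, called after "Emit:" by a JSON object that holds its "fn" and its "kwargs". Schema: {"type":"object","properties":{"steps":{"type":"array","items":{"type":"array","items":{"type":"number"},"minItems":7,"maxItems":7},"minItems":1,"maxItems":5},"only":{"type":"string"},"quiet":{"type":"boolean"},"lines":{"type":"string"}},"required":["steps"],"additionalProperties":false}. steps is a list of rows, 1 to 5 of them, each of 7 numbers: the opening from 0.0 (shut) to 1.0 (fully open), then dx, dy, dz in shares of the most that a row can go, 1 being 62.5 mm, then a rotation vector rx, ry, rz in units of 0.25 rad; each row shifts and turns the commanded pose from where the row before left it, along the tool's axes as they then stand; what a row does not reach is not made up. A row lasts 1/8 s, in which the tool goes at most 0.0625 m and 0.188 rad, less where a joint would pass 70% of its speed; a pose out of reach is approached as far as the arm can. The fingers move at their own pace and stop on an object; the grip force is fixed at half the most. Time passes only in rows, so rows that do not move let the fingers close. The tool returns the time, the measured TCP pose, the force, the opening and the grip force at its end. only (a regular expression) keeps the lines of the reply that match it, lines (a string "A,B") keeps lines A to B, and quiet returns only ok. Input that does not fit is refused with a message, and nothing moves.
- manip.state(): the state, without advancing time (a new reading comes with each control period).
- manip.grab_frame(name): name is "scene" or "top" or "wrist"; returns the picture (480x640x3 uint8, red, green, blue); there is no depth.
- manip.camera_params(name): a dict with "intrinsics" (3x3 intrinsics, pixels), "xyz" and "orientation" of the camera in the world. Camera axes: x right, y down, z forward; pixel columns grow to the right and rows downward; lengths in m; the calibration is good to about 2 mm. A picture is of the moment at which its call begins: read the wrist's pose just before it. camera_params takes no time and is no camera call; for the wrist camera it gives the pose at the moment of the call.
- manip.job_done(): hands the job in; it is judged then, once.
The state is a dict: "time": time; "joint_pos": joint angles; "joint_vel": joint speeds; "joint_efforts": joint torques, N m; "tool_pos": TCP position; "tool_rot": TCP orientation; "contact_force": force on the tool from outside, world axes, zero at the start; "ft_torque": the same for the moment, N m; "gripper_width": opening from 0.0 (shut) to 1.0 (fully open); "grasp_force": force on a finger pad.
Only numpy, scipy, OpenCV 4.12 (cv2) and the standard library are available. Lean on these libraries where they do the work, as an engineer would, in place of code of your own. Each camera call takes 0.05 s, during which the arm holds its last target. There are 200 camera calls.

TASK

Slide the pan along the glass, without lifting or tipping it, from the small cooking zone to the middle of the large one, its handle still pointing to the front of the hob and the egg that is already in its rack staying put. Then take the two eggs from the egg tray one by one and set them gently into the two empty rings of the rack, and leave the pan centred there with all three eggs lying in their rings. Do not shift the waffle beside the hob.

Things in the scene. Friction and masses are not known exactly. Their poses are not given: they have to be found in the camera images.
- hob: portable double ceramic hob, fixed: steel case 280 mm deep (x) and 450 mm wide (y), flat smooth black glass top 60 mm above the table. Origin: centre of its underside, at table height; x points to its back (away from the robot), z up. Two switches stick 19 mm out of its front face, below the glass (not used).
- large_zone: large cooking zone: a circle of 200 mm diameter printed on the glass (a thin light double line with a small cross in the middle), flush. Origin: its centre, at the glass. Its place is 110 mm left or right of the hob's middle; which side varies
- small_zone: small cooking zone: the same, 145 mm in diameter, on the hob's other side, centre 220 mm from the large zone's. The pan stands on it at the start. Origin: its centre, at the glass
- pan: low round steel pan, loose, 0.4 to 0.85 kg, slides on the glass under 2 to 7 N: outer diameter 180 mm at the rim, 172 mm just above the foot, 75 mm high, with a wire egg rack fixed in its mouth and one straight handle along its -x. Origin: centre of its foot; z up. At the start the handle points to the front of the hob (to the robot) within 0.3 rad
- pan_handle (a point): middle of the pan's straight handle, 183 mm from the pan's axis, 64 mm above its foot; the black grip is 135 mm long, 24 mm wide, 18 mm thick. Axes as the pan's: the handle runs along x
- pocket_0 (a point): ring of the rack on the side away from the handle, 46 mm from the pan's axis; egg_c lies in it. The three rings are of 4 mm wire, 34 mm inside diameter, level, 70 mm above the pan's foot (5 mm below the rim); an egg laid on one sinks in a little and lies securely. The point: where the centre of a lying egg comes to rest, 89 mm above the pan's foot
- pocket_1 (a point): empty ring of the rack, 46 mm from the pan's axis, at +120 degrees round the pan's z from pocket_0 (the three rings stand 80 mm apart). The point is where the centre of a lying egg comes to rest
- pocket_2 (a point): the other empty ring, at -120 degrees from pocket_0; the same
- egg_tray: grey pulp egg tray, fixed, 160 mm (x) by 108 mm (y), its top face 45 mm above the table with 2 x 3 round cells of 36 mm diameter, 50 mm apart, and two 6 mm bumps between them. Origin: centre of its underside
- egg_a: a brown hen egg, 57 mm long, 44 mm wide, 43 mm high as it lies, about 60 g; fragile. Lies in the tray's cell at x -50, y -25 mm, the cells beside it empty. Origin: the middle of its underside as it lay; its long axis is its y axis, so grip it across x
- egg_b: a brown hen egg, 57 mm long, 44 mm wide, 43 mm high as it lies, about 60 g; fragile. Lies in the tray's cell at x +50, y +25 mm, the cells beside it empty. Origin and axes as egg_a
- egg_c: a brown hen egg, 57 mm long, 44 mm wide, 43 mm high as it lies, about 60 g; fragile. Lies in pocket_0 of the pan's rack, loose. Origin and axes as egg_a
- egg_a_center (a point): centre of egg_a, 21.5 mm along its z from its origin; at the start about 13 mm above the tray's top face
- egg_b_center (a point): centre of egg_b, likewise
- egg_c_center (a point): centre of egg_c, likewise
- waffle: loose baked waffle, 83 x 86 x 28 mm, lying on the table between hob and egg tray, towards the back; not part of the job. Origin: centre of its underside

How it is judged:
On the way, in this order (a step that is already met when the one before it is completed fails the run):
1. the pan stands flat and still, centred on the large zone within 15 mm, handle to the front, egg_c in its ring (horizontal distance between pan and large_zone below 0.015 m and z of pan in the frame of hob between 0.057 and 0.063 m and angle between pan's own z axis and vertical below 0.04 rad and angle between the x axis of pan and the x axis of hob, either way round below 0.6 rad and distance between egg_c_center and pocket_0 below 0.012 m and linear speed of pan below 0.02 m/s), for 0.2 s.
2. egg_a and egg_b lie in the two empty rings, one in each (((distance between egg_a_center and pocket_1 below 0.012 m and distance between egg_b_center and pocket_2 below 0.012 m) or (distance between egg_a_center and pocket_2 below 0.012 m and distance between egg_b_center and pocket_1 below 0.012 m))), for 0.2 s.
At the end, for the whole second after the job is handed in: the pan stands flat on the glass with its axis within 15 mm of the large zone's centre and its handle within 0.6 rad (35 degrees) of the hob's front direction; egg_c's centre is within 12 mm of pocket_0, those of egg_a and egg_b within 12 mm of pocket_1 and pocket_2 (either way round); all at rest (all of step 1 and ((distance between egg_a_center and pocket_1 below 0.012 m and distance between egg_b_center and pocket_2 below 0.012 m) or (distance between egg_a_center and pocket_2 below 0.012 m and distance between egg_b_center and pocket_1 below 0.012 m)) and linear speed of each of egg_a, egg_b, egg_c below 0.02 m/s); the robot touches nothing.
It fails at once if the pan is lifted more than 6 mm off the glass (z of pan in the frame of hob above 0.066 m).
It fails at once if the pan is tipped by more than 0.12 rad or pushed off the hob (angle between pan's own z axis and vertical above 0.12 rad or z of pan in the frame of hob below 0.05 m).
It fails at once if egg_c jumps out of its ring (distance between egg_c_center and pocket_0 above 0.025 m).
It fails at once if an egg is dropped or knocked so hard (over 30 N, as by a fall of 80 mm) against pan or hob that it would crack (contact force between any of egg_a, egg_b, egg_c and pan above 30 N or contact force between any of egg_a, egg_b, egg_c and hob above 30 N).
It fails at once if the waffle is shifted more than 40 mm or tipped (distance of waffle from where it was at the start of the episode above 0.04 m or angle between waffle's own z axis and vertical above 0.3 rad).
It also fails if it takes over 72 s, if anything falls off the work surface, if the arm or the gripper's body presses on something with over 40 N, if the wrist force passes 120 N, or if a joint passes its speed limit or range.

## Working session

There is one attempt and no reset: what is moved stays moved. The work goes in short steps, Python scripts to look and compute and a tool call to move; the robot and the scene stay as the last step left them, time stands still between calls to the robot, and variables do not carry over. Pictures are saved under pics/ and viewed, at most 10 in all, crops included, and the job is handed in when it is done.

```bash
ls; mkdir -p pics; python3 - <<'E'
from plant import manip
import cv2
print(manip.state())
for n in ("top","scene"):
    cv2.imwrite(f"pics/{n}0.png",manip.grab_frame(n)[:,:,::-1]); print(manip.camera_params(n))
E
```

```text
pics
plant.py
{'time': 0.0, 'joint_pos': array([-1.44197566e+00,  5.33510177e-02,  1.61431100e+00, -1.04860229e-05,
        1.47597300e+00, -1.18998375e-01]), 'joint_vel': array([-0.00035295, -0.00068804,  0.00063956, -0.0012432 , -0.0008731 ,
       -0.00020035]), 'joint_efforts': array([-4.01952420e-04, -3.93677616e+01, -3.70177853e+01, -4.10254358e-05,
        6.98913209e-03,  1.87740831e-06]), 'tool_pos': array([ 0.1532243 , -0.60528401,  0.23005647]), 'tool_rot': array([-1.02114295e-03,  9.92332453e-01,  1.23593122e-01, -1.02340335e-05]), 'contact_force': array([-0.91213994, -0.20931149,  0.37322905]), 'ft_torque': array([0.01803327, 0.08701154, 0.00860677]), 'grasp_force': 0.0, 'gripper_width': 1.0008136118491548}
{'intrinsics': array([[539.7637113 ,   0.        , 322.79899402],
       [  0.        , 539.7637113 , 238.41015991],
       [  0.        ,   0.        ,   1.        ]]), 'xyz': array([0.35116662, 0.06138937, 1.27179661]), 'orientation': array([-0.0597479 ,  0.70565998, -0.70405307,  0.05275857])}
{'intrinsics': array([[603.3890315 ,   0.        , 327.01049873],
       [  0.        , 603.3890315 , 254.57871888],
       [  0.        ,   0.        ,   1.        ]]), 'xyz': array([0.06476603, 1.00252752, 0.90003339]), 'orientation': array([ 0.10435815, -0.21046699,  0.87000323, -0.43348288])}
```
View pics/top0.png

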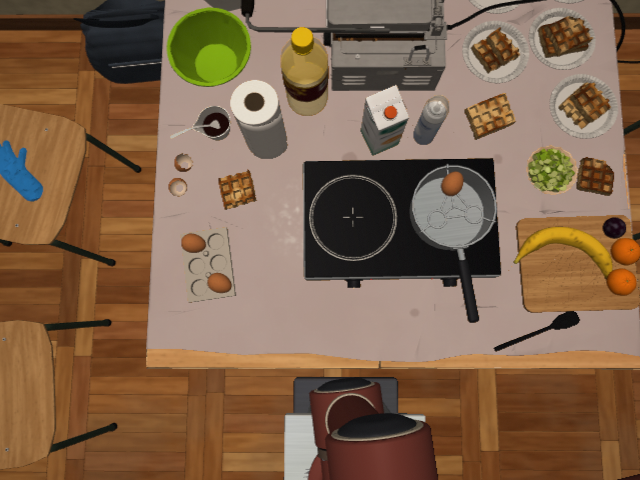

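View pics/scene0.png

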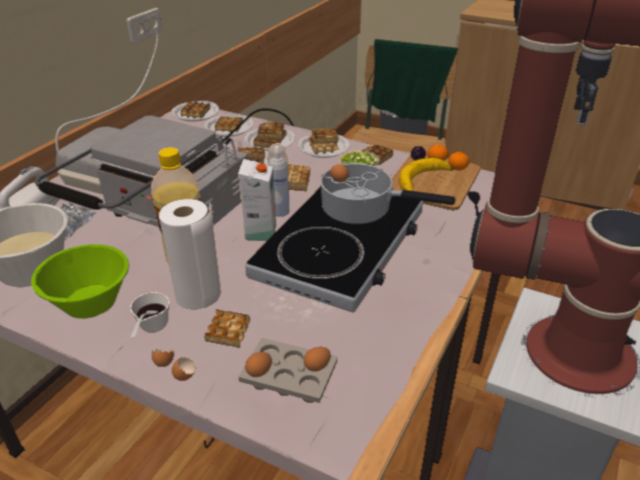

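The top picture shows the large zone on the left with its cross at about (352,217). The pan is on the right, rim centre about (453,207), its handle running (461,248) to (474,320). The eggs are at (193,243) and (219,283), and the waffle at (237,189). I'll enlarge these.

```bash
python3 - <<'E'
import cv2, numpy as np
im=cv2.imread("pics/top0.png")
a=cv2.resize(im[150:330,300:510],None,fx=3.3,fy=3.3,interpolation=cv2.INTER_CUBIC)
b=cv2.resize(im[160:310,170:270],None,fx=5,fy=5/1.4,interpolation=cv2.INTER_CUBIC)
b=cv2.resize(im[215:305,170:250],None,fx=6,fy=6,interpolation=cv2.INTER_CUBIC)
cv2.imwrite("pics/ca.png",a);cv2.imwrite("pics/cb.png",b)
E
```

View pics/ca.png

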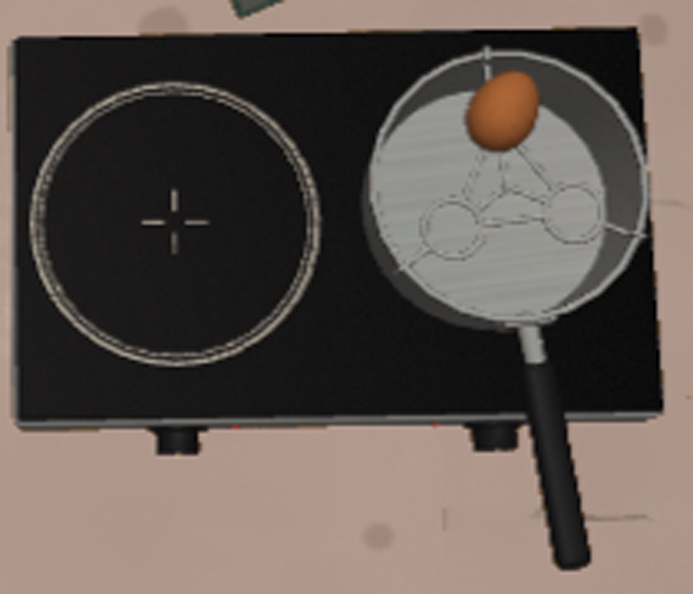

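View pics/cb.png

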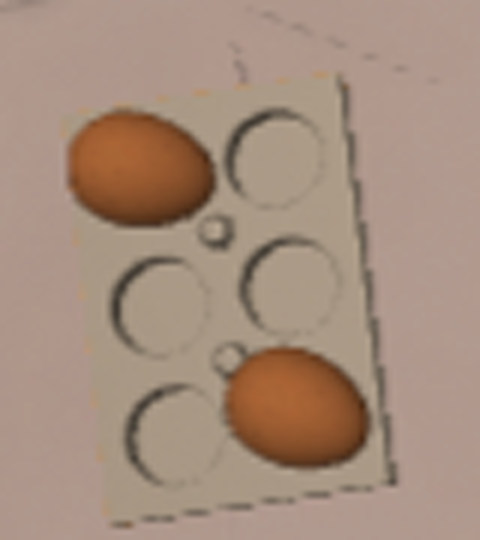

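In the crops I read these positions. In the left one: cross (174,222), rim centre (510,185), empty rings (452,230) and (573,212), grip (540,363) to (572,565). In the right one: eggs at (141,168) and (297,408), with their long axes tilted a little clockwise.

```bash
cat > h.py <<'E'
import numpy as np, cv2
from plant import manip
from scipy.spatial.transform import Rotation as R
def ray(c,uv,z):
    K=np.array(c["intrinsics"]);q=np.array(c["orientation"])
    d=R.from_quat(q[[1,2,3,0]]).as_matrix()@np.linalg.inv(K)@np.array([uv[0],uv[1],1.])
    p=np.array(c["xyz"]);return (p+d*(z-p[2])/d[2]).round(4)
def pose():
    s=manip.state();q=np.array(s["tool_rot"]);return s,np.array(s["tool_pos"]),R.from_quat(q[[1,2,3,0]])
E
python3 - <<'E'
from h import *
c=manip.camera_params("top"); A=lambda u,v,z:ray(c,(300+(u+.5)/3.3-.5,150+(v+.5)/3.3-.5),z); B=lambda u,v,z:ray(c,(170+u/6,215+v/6),z)
print("cross",A(174.5,222,.06))
print("zone ext",A(31,222,.06),A(320,222,.06),A(174,82,.06),A(174,366,.06))
print("rim",A(510,185,.135),A(371,185,.135),A(649,185,.135),A(510,50,.135),A(510,320,.135))
p1=A(452,230,.13);p2=A(573,212,.13);print("rings",p1,p2,np.linalg.norm(p1-p2))
print("egg_c",A(503,112,.149))
g0=A(540,363,.127);g1=A(572,565,.127);print("grip",g0,g1,np.linalg.norm(g1-g0))
for n,u in dict(FL=(16,418),FR=(662,411),BL=(14,38),BR=(638,28)).items():print(n,A(*u,.06))
im=cv2.imread("pics/top0.png");hsv=cv2.cvtColor(im,cv2.COLOR_BGR2HSV)
m=((hsv[...,1]>120)&(hsv[...,0]<20)).astype(np.uint8)
for n,(u0,v0,u1,v1),z in (("b",(175,228,208,255),.058),("a",(203,268,235,296),.058),("c",(435,165,470,200),.149)):
    k=np.zeros_like(m);k[v0:v1,u0:u1]=m[v0:v1,u0:u1]
    cs=max(cv2.findContours(k,0,cv2.CHAIN_APPROX_NONE)[0],key=cv2.contourArea)
    pts=np.array([ray(c,p[0],z)[:2] for p in cs])
    e=cv2.fitEllipse((pts*1000).astype(np.float32));print(n,e)
print("tray edge",B(340,75,.045),B(395,480,.045),B(62,120,.045),B(110,522,.045))
print("waffle",ray(c,(220,178),.02),ray(c,(256,205),.02))
E
```

```text
cross [0.5957 0.0058 0.06  ]
zone ext [0.5956 0.1053 0.06  ] [ 0.5958 -0.0949  0.06  ] [0.6959 0.0056 0.06  ] [0.4953 0.0068 0.06  ]
rim [ 0.6054 -0.2092  0.135 ] [ 0.6053 -0.1189  0.135 ] [ 0.6054 -0.2995  0.135 ] [ 0.6964 -0.2125  0.135 ] [ 0.5165 -0.2061  0.135 ]
rings [ 0.5765 -0.1716  0.13  ] [ 0.5885 -0.2508  0.13  ] 0.08010393248773748
egg_c [ 0.6506 -0.2031  0.149 ]
grip [ 0.4897 -0.2263  0.127 ] [ 0.3609 -0.2416  0.127 ] 0.129705551153372
FL [0.4594 0.1146 0.06  ]
FR [ 0.4651 -0.3246  0.06  ]
BL [0.7279 0.1183 0.06  ]
BR [ 0.7352 -0.321   0.06  ]
b ((535.7061767578125, 370.3431701660156), (39.73457336425781, 54.25020217895508), 165.79544067382812)
a ((444.951904296875, 307.6022644042969), (40.40291976928711, 53.36045837402344), 155.32716369628906)
c ((651.7138061523438, -203.47804260253906), (39.595375061035156, 54.94599151611328), 58.517234802246094)
tray edge [0.5735 0.2964 0.045 ] [0.418  0.2707 0.045 ] [0.5557 0.4031 0.045 ] [0.4019 0.378  0.045 ]
waffle [0.6985 0.3209 0.02  ] [0.6324 0.233  0.02  ]
```

Careful with the scale: shifts go in shares of 62.5 mm and turns go in units of 0.25 rad. That gives: 0.0456 m is 0.7296, -0.0409 m is -0.6544, 0.103 rad is 0.412.

Emit:
{"fn": "shift_gripper", "kwargs": {"steps": [[1,0,0,0,0,0,0.412],[1,0.7296,-0.6544,0,0,0,0],[1,0.7296,-0.6544,0,0,0,0],[1,0.7296,-0.6544,0,0,0,0],[1,0.7296,-0.6544,0,0,0,0]]}}

```text
time: 0.72
tool_pos: [0.311, -0.4159, 0.2308]
tool_rot: [-0.0, 0.997, 0.072, 0.0]
contact_force: [0.3, 0.1, 0.4]
gripper_width: 1.001
grasp_force: 0.0
```

Emit:
{"fn": "shift_gripper", "kwargs": {"steps": [[1,0.7296,-0.6544,0,0,0,0],[1,0.7296,-0.6544,0,0,0,0],[1,0.7296,-0.6544,0,0,0,0],[1,0.7296,-0.6544,0,0,0,0],[1,0,0,0,0,0,0]]}}

```text
time: 1.35
tool_pos: [0.4687, -0.2261, 0.2308]
tool_rot: [-0.001, 0.997, 0.076, -0.0]
contact_force: [-0.8, 0.3, 1.0]
gripper_width: 1.002
grasp_force: 0.0
```

```bash
cat >> h.py <<'E'
def go(x,y,z,yaw=None):
    s,p,r=pose();M=r.as_matrix();y0=np.arctan2(M[1,0],M[0,0])
    rv=0 if yaw is None else y0-yaw
    M2=M@R.from_rotvec([0,0,rv]).as_matrix()
    print("t%.2f"%s["time"],"pos",p.round(4),"yaw %.3f"%y0,"tilt",M[:2,2].round(3),"F",np.round(s["contact_force"],1),"w %.3f g %.1f"%(s["gripper_width"],s["grasp_force"]))
    print("rz %.4f then d"%rv,(M2.T@(np.array([x,y,z])-p)).round(4))
E
python3 -c "
from h import *;go(.467,-.229,.105,.145)"
```

```text
t1.35 pos [ 0.4687 -0.2261  0.2308] yaw 0.151 tilt [-0.     0.001] F [-0.8  0.3  1. ] w 1.002 g 0.0
rz 0.0062 then d [-0.002   0.0028  0.1258]
```

To row units: 0.05 m is 0.8, 0.026 m is 0.416, 0.006 rad is 0.024.

Emit:
{"fn": "shift_gripper", "kwargs": {"steps": [[1,-0.032,0.048,0.8,0,0,0.024],[1,0,0,0.8,0,0,0],[1,0,0,0.416,0,0,0],[0.5,0,0,0,0,0,0],[0.4,0,0,0,0,0,0]]}}

```text
time: 1.98
tool_pos: [0.4659, -0.2337, 0.1067]
tool_rot: [0.001, 0.998, 0.069, 0.001]
contact_force: [0.4, -1.1, 0.5]
gripper_width: 0.604
grasp_force: 0.0
```

Emit:
{"fn": "shift_gripper", "kwargs": {"steps": [[0.2,0,0,0,0,0,0],[0,0,0,0,0,0,0],[0,0,0,0,0,0,0],[0,0,0,0,0,0,0]]}}

```text
time: 2.48
tool_pos: [0.4664, -0.233, 0.1075]
tool_rot: [0.0, 0.998, 0.07, 0.001]
contact_force: [-0.7, 2.4, 5.4]
gripper_width: 0.265
grasp_force: 58.6
```

```bash
python3 - <<'E'
from h import *;go(.467,-.229,.105,.145)
cv2.imwrite("pics/w1.png",manip.grab_frame("wrist")[:,:,::-1])
E
```

```text
t2.48 pos [ 0.4664 -0.233   0.1075] yaw 0.140 tilt [ 0.002 -0.001] F [-0.7  2.4  5.4] w 0.265 g 58.6
rz -0.0055 then d [ 0.0011 -0.0038  0.0025]
```

Emit:
{"fn": "shift_gripper", "kwargs": {"steps": [[0,0,-0.048,0,0,0,0],[0,0.008,-0.08,0,0,0,0],[0,0.016,-0.128,0,0,0,0],[0,0.016,-0.16,0,0,0,0],[0,0.016,-0.16,0,0,0,0]]}}

```text
time: 3.15
tool_pos: [0.4655, -0.1986, 0.1075]
tool_rot: [0.003, 0.998, 0.068, 0.002]
contact_force: [0.0, -6.5, 2.9]
gripper_width: 0.27
grasp_force: 58.4
```

```bash
python3 -c "
from h import *;go(.457,-.016,.1075,.14)"
```

```text
t3.15 pos [ 0.4655 -0.1986  0.1075] yaw 0.137 tilt [ 0.004 -0.005] F [ 0.  -6.5  2.9] w 0.270 g 58.4
rz -0.0033 then d [ 0.0171 -0.182  -0.001 ]
```

To row units: -0.01 m is -0.16, 0.001 m is 0.016.

Emit:
{"fn": "shift_gripper", "kwargs": {"steps": [[0,0.016,-0.16,0,0,0,0],[0,0.016,-0.16,0,0,0,0],[0,0.016,-0.16,0,0,0,0],[0,0.016,-0.16,0,0,0,0],[0,0.016,-0.16,0,0,0,0]]}}

```text
time: 3.78
tool_pos: [0.4636, -0.1482, 0.1074]
tool_rot: [0.003, 0.998, 0.068, 0.002]
contact_force: [2.2, -6.4, 3.8]
gripper_width: 0.266
grasp_force: 58.4
```

Emit:
{"fn": "shift_gripper", "kwargs": {"steps": [[0,0.016,-0.16,0,0,0,0],[0,0.016,-0.16,0,0,0,0],[0,0.016,-0.16,0,0,0,0],[0,0.016,-0.16,0,0,0,0],[0,0.016,-0.16,0,0,0,0]]}}

```text
time: 4.4
tool_pos: [0.4617, -0.0979, 0.1074]
tool_rot: [0.003, 0.998, 0.068, 0.002]
contact_force: [0.8, -7.3, 3.4]
gripper_width: 0.269
grasp_force: 58.4
```

```bash
python3 - <<'E'
from h import *;go(.457,-.016,.1075,.14)
cv2.imwrite("pics/t2.png",cv2.resize(manip.grab_frame("top")[150:340,280:510,::-1],None,fx=3,fy=3,interpolation=cv2.INTER_CUBIC))
E
```

```text
t4.40 pos [ 0.4617 -0.0979  0.1074] yaw 0.137 tilt [ 0.005 -0.005] F [ 0.8 -7.3  3.4] w 0.269 g 58.4
rz -0.0031 then d [ 0.0068 -0.0818 -0.0005]
```

View pics/t2.png

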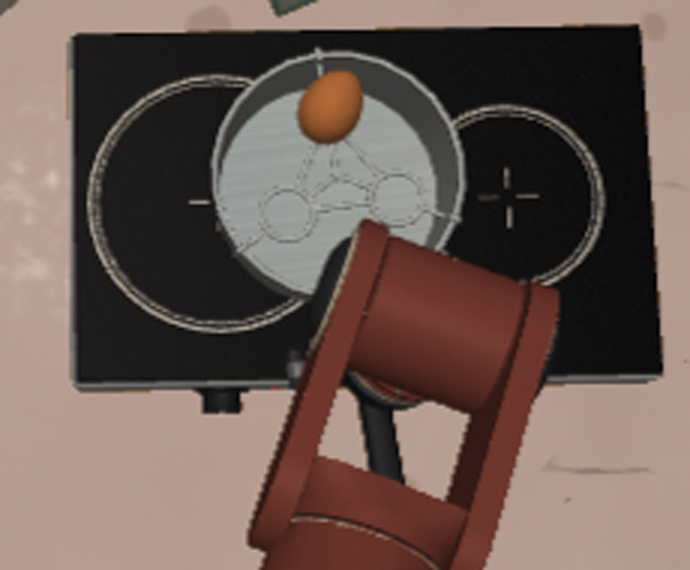

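The pan follows cleanly: rim centre about (339,178) in the crop, rings at (286,215) and (397,199), egg_c still in its ring.

```bash
python3 - <<'E'
from h import *
c=manip.camera_params("top"); A=lambda u,v,z:ray(c,(280+(u+.5)/3-.5,150+(v+.5)/3-.5),z)
print(A(339.5,178.5,.135)); a,b=A(286,215,.13),A(397,199,.13);v=b-a;yaw=np.arctan2(v[0],-v[1]);print(a,b,yaw,(a+b)/2+.023*np.array([np.cos(yaw),np.sin(yaw),0]), A(213,178,.135),A(466,178,.135),A(339,52,.135))
E
```

```text
[ 0.5977 -0.0774  0.135 ]
[ 0.572  -0.0392  0.13  ] [ 0.5837 -0.119   0.13  ] 0.14557931044965935 [ 0.60060671 -0.07576349  0.13      ] [0.5979 0.0132 0.135 ] [ 0.5981 -0.1678  0.135 ] [ 0.6914 -0.0787  0.135 ]
```

Emit:
{"fn": "shift_gripper", "kwargs": {"steps": [[0,0.0128,-0.16,0,0,0,0],[0,0.0128,-0.16,0,0,0,0],[0,0.0128,-0.16,0,0,0,0],[0,0.0128,-0.16,0,0,0,0],[0,0.0128,-0.16,0,0,0,0]]}}

```text
time: 5.08
tool_pos: [0.4588, -0.0478, 0.1074]
tool_rot: [0.002, 0.998, 0.068, 0.002]
contact_force: [0.4, -7.7, 5.2]
gripper_width: 0.269
grasp_force: 58.7
```

Emit:
{"fn": "shift_gripper", "kwargs": {"steps": [[0,0.0128,-0.16,0,0,0,0],[0,0.0128,-0.16,0,0,0,0],[0,0.016,-0.112,0,0,0,0],[0,0.0096,-0.064,0,0,0,0],[0,0,0,0,0,0,0]]}}

```text
time: 5.7
tool_pos: [0.4577, -0.0162, 0.1073]
tool_rot: [0.002, 0.998, 0.069, 0.002]
contact_force: [0.9, -4.9, 5.6]
gripper_width: 0.27
grasp_force: 58.8
```

```bash
python3 - <<'E'
from h import *;go(.457,-.016,.1075,.14)
cv2.imwrite("pics/t3.png",cv2.resize(manip.grab_frame("top")[150:340,280:510,::-1],None,fx=3,fy=3,interpolation=cv2.INTER_CUBIC))
E
```

```text
t5.70 pos [ 0.4577 -0.0162  0.1073] yaw 0.138 tilt [ 0.005 -0.003] F [ 0.9 -4.9  5.6] w 0.270 g 58.8
rz -0.0021 then d [-0.0007 -0.0003 -0.0002]
```

View pics/t3.png

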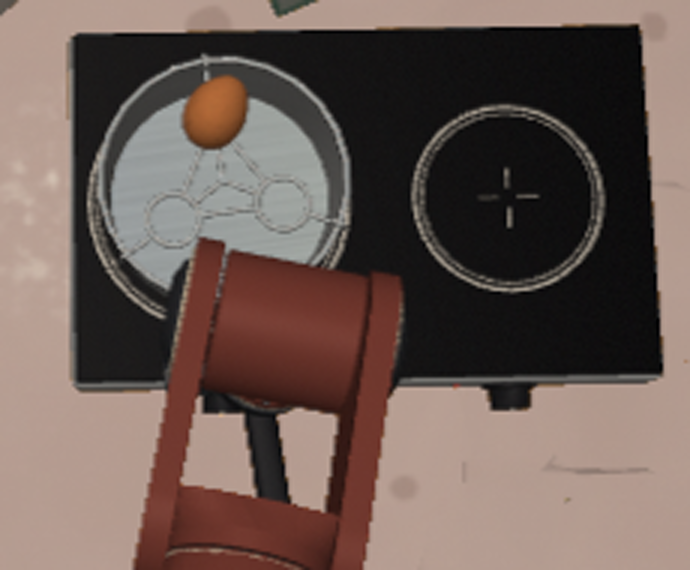

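Pan on the large zone: rings at (173,220) and (284,204), rim left 98, right 350, top 57, egg_c in place.

```bash
python3 - <<'E'
from h import *
c=manip.camera_params("top"); A=lambda u,v,z:ray(c,(280+(u+.5)/3-.5,150+(v+.5)/3-.5),z)
a,b=A(173,220,.13),A(284,204,.13);v=b-a;yaw=np.arctan2(v[0],-v[1]);print(a,b,yaw,(a+b)/2+.023*np.array([np.cos(yaw),np.sin(yaw),0]), A(98,183,.135),A(350,183,.135),A(224,57,.135))
E
```

```text
[0.5682 0.0418 0.13  ] [ 0.58   -0.0379  0.13  ] 0.1469874090924402 [0.59685199 0.00531855 0.13      ] [0.5942 0.0956 0.135 ] [ 0.5944 -0.0848  0.135 ] [0.6877 0.0048 0.135 ]
```

To row units: -0.04 m is -0.64, -0.02 m is -0.32.

Emit:
{"fn": "shift_gripper", "kwargs": {"steps": [[0.35,0,0,0,0,0,0],[0.6,0,0,0,0,0,0],[0.7,0,0,0,0,0,0],[1,0,0,-0.32,0,0,0],[1,0,0,-0.64,0,0,0]]}}

```text
time: 6.38
tool_pos: [0.4542, -0.0144, 0.1635]
tool_rot: [-0.001, 0.998, 0.069, -0.003]
contact_force: [1.3, -1.4, -0.4]
gripper_width: 1.011
grasp_force: 0.0
```

Emit:
{"fn": "shift_gripper", "kwargs": {"steps": [[1,0,0,-0.96,0,0,-0.72],[1,0,0,0,0,0,-0.72],[1,0,0,0,0,0,-0.72],[1,0,0,0,0,0,-0.72],[1,0,0,0,0,0,-0.72]]}}

```text
time: 7.0
tool_pos: [0.4558, -0.0148, 0.2249]
tool_rot: [-0.0, 0.867, 0.499, -0.0]
contact_force: [0.0, -0.4, 0.3]
gripper_width: 1.0
grasp_force: 0.0
```

```bash
python3 - <<'E'
from h import *;go(.5345,.37,.13,1.323)
E
```

```text
t7.00 pos [ 0.4558 -0.0148  0.2249] yaw 1.045 tilt [-0.001  0.   ] F [ 0.  -0.4  0.3] w 1.000 g 0.0
rz -0.2780 then d [ 0.3923 -0.018   0.095 ]
```

To row units: 0.056 m is 0.896, -0.0026 m is -0.0416, -0.14 rad is -0.56.

Emit:
{"fn": "shift_gripper", "kwargs": {"steps": [[1,0,0,0,0,0,-0.56],[1,0,0,0,0,0,-0.552],[1,0.896,-0.0416,0,0,0,0],[1,0.896,-0.0416,0,0,0,0],[1,0.896,-0.0416,0,0,0,0]]}}

```text
time: 7.62
tool_pos: [0.4907, 0.1513, 0.2251]
tool_rot: [-0.0, 0.791, 0.612, 0.0]
contact_force: [-0.4, 0.0, 0.8]
gripper_width: 0.998
grasp_force: 0.0
```

Emit:
{"fn": "shift_gripper", "kwargs": {"steps": [[1,0.896,-0.0416,0,0,0,0],[1,0.896,-0.0416,0,0,0,0],[1,0.896,-0.0416,0,0,0,0],[1,0.896,-0.0384,0,0,0,0],[1,0,0,0.48,0,0,0]]}}

```text
time: 8.25
tool_pos: [0.5384, 0.3734, 0.1974]
tool_rot: [0.0, 0.79, 0.614, 0.003]
contact_force: [-0.8, -0.6, -1.3]
gripper_width: 0.997
grasp_force: 0.0
```

```bash
python3 - <<'E'
from h import *;go(.5345,.37,.043,1.323)
print(manip.camera_params("wrist"))
cv2.imwrite("pics/w2.png",manip.grab_frame("wrist")[:,:,::-1])
E
```

```text
t8.25 pos [0.5384 0.3734 0.1974] yaw 1.321 tilt [0.005 0.003] F [-0.8 -0.6 -1.3] w 0.997 g 0.0
rz -0.0019 then d [-0.0049 -0.0035  0.1543]
{'intrinsics': array([[409.77884073,   0.        , 316.70094339],
       [  0.        , 409.77884073, 236.06174197],
       [  0.        ,   0.        ,   1.        ]]), 'xyz': array([0.55361313, 0.43907959, 0.33970451]), 'orientation': array([ 0.13204758,  0.98341171, -0.12342629, -0.01519217])}
```

View pics/w2.png

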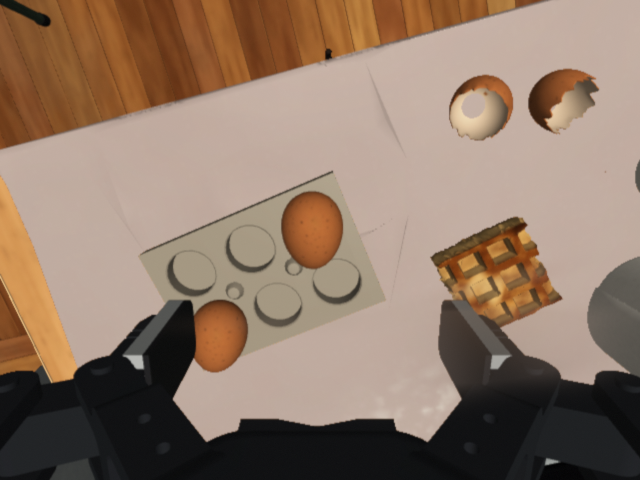

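The wrist view shows egg_b at (312,230), its long axis upright between the fingers (correct grip direction), egg_a at (219,336), and nothing in the way.

```bash
python3 - <<'E'
from h import *
c=manip.camera_params("wrist");print(ray(c,(312,230),.058),ray(c,(219,336),.058))
E
```

```text
[0.5294 0.3673 0.058 ] [0.4415 0.3052 0.058 ]
```

To row units: 0.05 m is 0.8, 0.034 m is 0.544.

Emit:
{"fn": "shift_gripper", "kwargs": {"steps": [[1,-0.096,-0.08,0.8,0,0,0],[1,0,0,0.8,0,0,0],[1,0,0,0.544,0,0,0],[1,0,0,0.32,0,0,0],[0.7,0,0,0,0,0,0]]}}

```text
time: 8.93
tool_pos: [0.5297, 0.3637, 0.0398]
tool_rot: [-0.0, 0.791, 0.612, -0.002]
contact_force: [-1.2, -0.8, -0.0]
gripper_width: 0.811
grasp_force: 0.0
```

```bash
python3 -c "
from h import *;go(.532,.369,.043,1.323)"
```

```text
t8.93 pos [0.5297 0.3637 0.0398] yaw 1.316 tilt [-0.003 -0.002] F [-1.2 -0.8 -0. ] w 0.811 g 0.0
rz -0.0065 then d [ 0.0057  0.0009 -0.0032]
```

Emit:
{"fn": "shift_gripper", "kwargs": {"steps": [[0.6,0,0,0,0,0,0],[0.5,0,0,0,0,0,0],[0.3,0,0,0,0,0,0],[0,0,0,0,0,0,0],[0,0,0,0,0,0,0]]}}

```text
time: 9.55
tool_pos: [0.5323, 0.3651, 0.0442]
tool_rot: [0.0, 0.791, 0.612, 0.002]
contact_force: [-0.9, -0.9, 6.6]
gripper_width: 0.467
grasp_force: 59.8
```

```bash
python3 -c "
from h import *;go(.532,.369,.043,1.323)"
```

```text
t9.55 pos [0.5323 0.3651 0.0442] yaw 1.317 tilt [0.004 0.002] F [-0.9 -0.9  6.6] w 0.467 g 59.8
rz -0.0061 then d [ 0.0037 -0.0013  0.0012]
```

To row units: -0.05 m is -0.8, -0.03 m is -0.48.

Emit:
{"fn": "shift_gripper", "kwargs": {"steps": [[0,0,0,-0.16,0,0,0],[0,0,0,-0.48,0,0,0],[0,0,0,-0.8,0,0,0],[0,0,0,-0.8,0,0,0],[0,0,0,-0.32,0,0,0]]}}

```text
time: 10.18
tool_pos: [0.5322, 0.3654, 0.2062]
tool_rot: [0.001, 0.791, 0.612, 0.003]
contact_force: [-0.6, 0.2, 0.1]
gripper_width: 0.472
grasp_force: 60.6
```

```bash
python3 - <<'E'
from h import *;go(.532,.369,.043,1.323)
print(manip.camera_params("wrist"))
cv2.imwrite("pics/w3.png",manip.grab_frame("wrist")[:,:,::-1])
E
```

```text
t10.18 pos [0.5322 0.3654 0.2062] yaw 1.317 tilt [0.006 0.003] F [-0.6  0.2  0.1] w 0.472 g 60.6
rz -0.0061 then d [ 0.0027 -0.0019  0.1632]
{'intrinsics': array([[409.77884073,   0.        , 316.70094339],
       [  0.        , 409.77884073, 236.06174197],
       [  0.        ,   0.        ,   1.        ]]), 'xyz': array([0.54751205, 0.43102028, 0.34852953]), 'orientation': array([ 0.13191333,  0.98316757, -0.12555152, -0.01473809])}
```

View pics/w3.png

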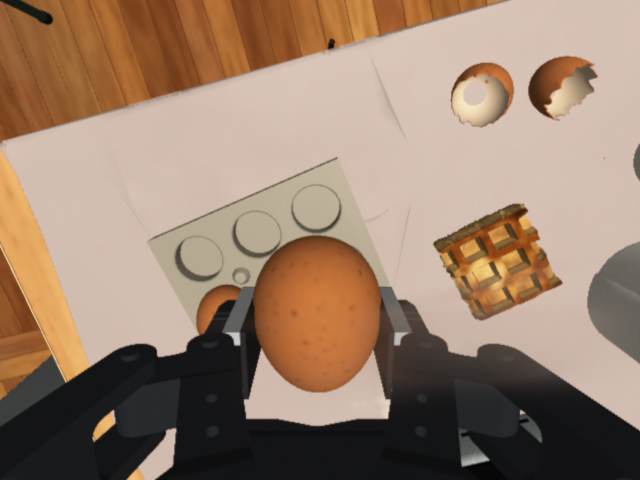

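Egg_b is held level between the pads, its outline centre about (318,313), 131 px wide.

```bash
python3 - <<'E'
from h import *
c=manip.camera_params("wrist");s,p,r=pose();M=r.as_matrix()
for dep in (.134,.139,.144):
    q=c["orientation"];C=R.from_quat(np.array(q)[[1,2,3,0]]).as_matrix()
    e=np.array(c["xyz"])+C@(np.linalg.inv(c["intrinsics"])@np.array([318,313,1.]))*dep
    print(e.round(4),"in tool",(M.T@(e-p)).round(4))
print((M.T@(np.array(c["xyz"])-p)).round(4), (M.T@C).round(3))
E
```

```text
[0.5339 0.3734 0.2271] in tool [ 0.008  -0.0006 -0.0197]
[0.5334 0.3712 0.2225] in tool [ 0.0057 -0.0006 -0.0151]
[0.5328 0.3691 0.2179] in tool [ 0.0035 -0.0006 -0.0105]
[ 0.0681 -0.001  -0.142 ] [[ 0.    -0.964 -0.268]
 [ 1.     0.001 -0.001]
 [ 0.001 -0.268  0.964]]
```

```bash
python3 - <<'E'
from h import *
cv2.imwrite("pics/t4.png",cv2.resize(manip.grab_frame("top")[150:330,290:430,::-1],None,fx=4,fy=4,interpolation=cv2.INTER_CUBIC)[:600])
E
```

```text
(no output)
```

View pics/t4.png

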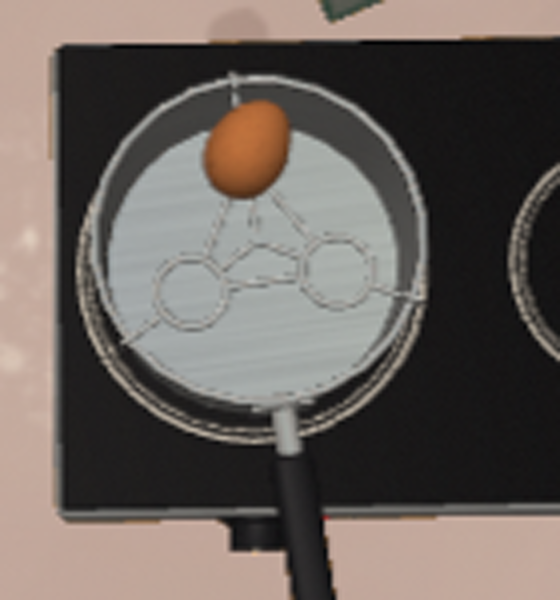

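Rings at (191,292) and (338,272), rim centre (259,240), egg_c in place.

```bash
python3 - <<'E'
from h import *
c=manip.camera_params("top"); A=lambda u,v,z:ray(c,(290+(u+.5)/4-.5,150+(v+.5)/4-.5),z)
a,b=A(191,292,.13),A(338,272,.13);v=b-a;yaw=np.arctan2(v[0],-v[1]);print(a,b,yaw,(a+b)/2+.023*np.array([np.cos(yaw),np.sin(yaw),0]),A(259.5,240.5,.135))
# TCP targets
off=np.array([.005,-.0006,-.0142])
psi=2.1;M=np.array([[np.cos(psi),np.sin(psi),0],[np.sin(psi),-np.cos(psi),0],[0,0,-1]])
t=np.array([a[0],a[1],.149])-M@off;print("tcp",t);go(t[0],t[1],.215,psi)
E
```

```text
[0.569  0.0417 0.13  ] [ 0.5801 -0.0374  0.13  ] 0.139418306139737 [0.59732683 0.00534624 0.13      ] [0.5963 0.005  0.135 ]
tcp [0.57204216 0.03768686 0.1348    ]
t10.28 pos [0.5319 0.3652 0.2045] yaw 1.317 tilt [0.005 0.003] F [-0.1  0.2 -0.7] w 0.471 g 60.6
rz -0.7831 then d [-0.3029 -0.1306 -0.0112]
```

Emit:
{"fn": "shift_gripper", "kwargs": {"steps": [[0,0,0,-0.24,0,0,-0.628],[0,0,0,0,0,0,-0.628],[0,0,0,0,0,0,-0.628],[0,0,0,0,0,0,-0.624],[0,0,0,0,0,0,-0.624]]}}

```text
time: 10.9
tool_pos: [0.5293, 0.3637, 0.2123]
tool_rot: [-0.002, 0.495, 0.869, -0.002]
contact_force: [0.0, 0.0, -0.6]
gripper_width: 0.476
grasp_force: 60.6
```

Emit:
{"fn": "shift_gripper", "kwargs": {"steps": [[0,-0.56,-0.24,0,0,0,0],[0,-0.8,-0.344,0,0,0,0],[0,-0.88,-0.3792,0,0,0,0],[0,-0.88,-0.3792,0,0,0,0],[0,-0.8,-0.344,0,0,0,0]]}}

```text
time: 11.52
tool_pos: [0.5618, 0.0977, 0.2127]
tool_rot: [-0.002, 0.498, 0.867, -0.001]
contact_force: [1.1, -0.9, -0.8]
gripper_width: 0.471
grasp_force: 60.6
```

```bash
python3 -c "
from h import *;go(.572,.0377,.160,2.1)"
```

```text
t11.53 pos [0.5618 0.0977 0.2127] yaw 2.100 tilt [-0.005 -0.   ] F [ 1.1 -0.9 -0.8] w 0.471 g 60.6
rz -0.0004 then d [-0.0571 -0.0213  0.0527]
```

To row units: -0.035 m is -0.56, 0.02 m is 0.32.

Emit:
{"fn": "shift_gripper", "kwargs": {"steps": [[0,-0.56,-0.224,0,0,0,0],[0,-0.192,-0.08,0,0,0,0],[0,0,0,0.32,0,0,0],[0,0,0,0.32,0,0,0],[0,0,0,0,0,0,0]]}}

```text
time: 12.15
tool_pos: [0.5683, 0.0509, 0.172]
tool_rot: [-0.003, 0.497, 0.868, -0.002]
contact_force: [-0.5, 0.1, -0.6]
gripper_width: 0.471
grasp_force: 60.6
```

```bash
python3 -c "
from h import *;go(.572,.0377,.1375,2.1)"
```

```text
t12.15 pos [0.5683 0.0509 0.172 ] yaw 2.102 tilt [-0.007  0.001] F [-0.5  0.1 -0.6] w 0.471 g 60.6
rz 0.0015 then d [-0.0134 -0.0032  0.0345]
```

To row units: 0.015 m is 0.24, -0.013 m is -0.208.

Emit:
{"fn": "shift_gripper", "kwargs": {"steps": [[0,-0.208,-0.048,0,0,0,0],[0,0,0,0.24,0,0,0],[0,0,0,0.16,0,0,0],[0,0,0,0.08,0,0,0],[0,0,0,0,0,0,0]]}}

```text
time: 12.78
tool_pos: [0.5742, 0.037, 0.1456]
tool_rot: [-0.001, 0.498, 0.867, -0.0]
contact_force: [-0.5, -0.6, -0.7]
gripper_width: 0.472
grasp_force: 60.6
```

```bash
python3 - <<'E'
from h import *;go(.572,.0377,.135,2.1)
cv2.imwrite("pics/w5.png",manip.grab_frame("wrist")[:,:,::-1])
E
```

```text
t12.78 pos [0.5742 0.037  0.1456] yaw 2.100 tilt [-0.001  0.   ] F [-0.5 -0.6 -0.7] w 0.472 g 60.6
rz -0.0001 then d [ 0.0018 -0.0015  0.0106]
```

View pics/w5.png

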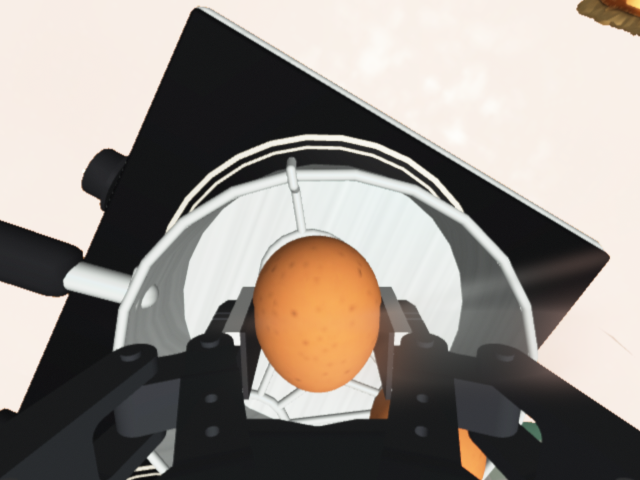

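The tenth picture shows egg_b over its ring, the ring's far arc peeking out above it (top at about (307,230)). That was the last view, so I'll go on by numbers.

```bash
python3 - <<'E'
from h import *
c=manip.camera_params("wrist");C=R.from_quat(np.array(c["orientation"])[[1,2,3,0]]).as_matrix()
def pj(p):
    q=c["intrinsics"]@(C.T@(np.array(p)-c["xyz"]));return (q[:2]/q[2]).round(1)
ring=np.array([.569,.0417,.130])
P=np.array([pj(ring+.0205*np.array([np.cos(t),np.sin(t),0])) for t in np.linspace(0,6.28,60)])
print("ring top",P[P[:,1].argmin()],"left",P[P[:,0].argmin()],"right",P[P[:,0].argmax()])
print("centre",pj(ring), "spoke", pj([.597+.09*np.cos(2.236),.0053+.09*np.sin(2.236),.135]))
E
```

```text
ring top [310.5 229.7] left [262.3 275.3] right [361.8 277.7]
centre [312.1 277.8] spoke [294.4 172.9]
```

To row units: -0.0015 m is -0.024, 0.001 m is 0.016.

Emit:
{"fn": "shift_gripper", "kwargs": {"steps": [[0,0.016,-0.024,0.064,0,0,0],[0,0,0,0.048,0,0,0],[0,0,0,0,0,0,0]]}}

```text
time: 13.2
tool_pos: [0.5726, 0.037, 0.139]
tool_rot: [-0.0, 0.498, 0.867, -0.0]
contact_force: [0.1, -0.2, -1.1]
gripper_width: 0.471
grasp_force: 60.6
```

```bash
python3 -c "
from h import *;go(.572,.0377,.135,2.1)"
```

```text
t13.20 pos [0.5726 0.037  0.139 ] yaw 2.100 tilt [-0.001  0.   ] F [ 0.1 -0.2 -1.1] w 0.471 g 60.6
rz -0.0002 then d [ 0.0009 -0.0002  0.004 ]
```

Emit:
{"fn": "shift_gripper", "kwargs": {"steps": [[0,0,0,0.024,0,0,0],[0,0,0,0.024,0,0,0],[0,0,0,0,0,0,0]]}}

```text
time: 13.58
tool_pos: [0.5728, 0.0369, 0.1362]
tool_rot: [-0.0, 0.498, 0.867, -0.0]
contact_force: [0.1, -0.0, -1.0]
gripper_width: 0.474
grasp_force: 60.6
```

```bash
python3 -c "
from h import *;go(.572,.0377,.135,2.1)"
```

```text
t13.57 pos [0.5728 0.0369 0.1362] yaw 2.100 tilt [-0.  0.] F [ 0.1 -0.  -1. ] w 0.474 g 60.6
rz -0.0002 then d [ 0.0011 -0.0003  0.0012]
```

To row units: 0.0015 m is 0.024, 0.001 m is 0.016.

Emit:
{"fn": "shift_gripper", "kwargs": {"steps": [[0,0.016,0,0.024,0,0,0],[0,0,0,0.016,0,0,0],[0,0,0,0,0,0,0]]}}

```text
time: 13.95
tool_pos: [0.5726, 0.0378, 0.1345]
tool_rot: [0.0, 0.498, 0.867, 0.0]
contact_force: [-0.9, 0.7, 2.9]
gripper_width: 0.473
grasp_force: 60.9
```

```bash
python3 -c "
from h import *;go(.572,.0377,.135,2.1)"
```

```text
t13.95 pos [0.5726 0.0378 0.1345] yaw 2.100 tilt [0.001 0.   ] F [-0.9  0.7  2.9] w 0.473 g 60.9
rz -0.0002 then d [ 0.0002 -0.0006 -0.0005]
```

Emit:
{"fn": "shift_gripper", "kwargs": {"steps": [[0.5,0,0,0,0,0,0],[0.55,0,0,0,0,0,0],[0.65,0,0,0,0,0,0],[0.7,0,0,0,0,0,0],[0.7,0,0,-0.16,0,0,0]]}}

```text
time: 14.58
tool_pos: [0.5716, 0.0378, 0.143]
tool_rot: [-0.001, 0.498, 0.867, -0.001]
contact_force: [0.1, 0.1, 0.6]
gripper_width: 0.7
grasp_force: 0.0
```

Emit:
{"fn": "shift_gripper", "kwargs": {"steps": [[0.7,0,0,-0.48,0,0,0],[0.7,0,0,-0.8,0,0,0],[1,0,0,-0.16,0,0,0.72],[1,0,0,0,0,0,0.72],[1,0,0,0,0,0,0.72]]}}

```text
time: 15.2
tool_pos: [0.5727, 0.0378, 0.2352]
tool_rot: [0.001, 0.713, 0.701, 0.001]
contact_force: [-0.0, -0.7, -0.1]
gripper_width: 0.995
grasp_force: 0.0
```

```bash
python3 -c "
from h import *;go(.442,.305,.17,1.14)"
```

```text
t15.20 pos [0.5727 0.0378 0.2352] yaw 1.554 tilt [ 0.002 -0.   ] F [-0.  -0.7 -0.1] w 0.995 g 0.0
rz 0.4139 then d [ 0.1882 -0.2305  0.0649]
```

Careful with the scale: shifts go in shares of 62.5 mm and turns go in units of 0.25 rad. That gives: -0.0384 m is -0.6144, 0.0314 m is 0.5024, 0.138 rad is 0.552.

Emit:
{"fn": "shift_gripper", "kwargs": {"steps": [[1,0,0,0,0,0,0.552],[1,0,0,0,0,0,0.552],[1,0,0,0,0,0,0.552],[1,0.5024,-0.6144,0,0,0,0],[1,0.5024,-0.6144,0,0,0,0]]}}

```text
time: 15.82
tool_pos: [0.5281, 0.1273, 0.2347]
tool_rot: [0.0, 0.841, 0.541, 0.001]
contact_force: [0.9, 0.4, -0.2]
gripper_width: 0.994
grasp_force: 0.0
```

Emit:
{"fn": "shift_gripper", "kwargs": {"steps": [[1,0.5024,-0.6144,0,0,0,0],[1,0.5024,-0.6144,0,0,0,0],[1,0.5024,-0.6144,0.32,0,0,0],[1,0.4992,-0.6144,0.32,0,0,0],[1,0,0,0,0,0,0]]}}

```text
time: 16.45
tool_pos: [0.4376, 0.306, 0.1924]
tool_rot: [-0.0, 0.839, 0.544, -0.001]
contact_force: [0.1, -0.7, -1.0]
gripper_width: 0.996
grasp_force: 0.0
```

```bash
python3 - <<'E'
from h import *;go(.443,.306,.042,1.14)
def seg(name,z,box,s=120):
    c=manip.camera_params(name);im=manip.grab_frame(name)[:,:,::-1];cv2.imwrite(f"pics/s_{name}.png",im)
    h=cv2.cvtColor(im,cv2.COLOR_BGR2HSV);m=((h[...,1]>s)&(h[...,0]<20)).astype(np.uint8)
    k=np.zeros_like(m);u0,v0,u1,v1=box;k[v0:v1,u0:u1]=m[v0:v1,u0:u1]
    for q in cv2.findContours(k,0,cv2.CHAIN_APPROX_NONE)[0]:
        if cv2.contourArea(q)<60: continue
        p=np.array([ray(c,x[0],z)[:2] for x in q])*1000;print(name,cv2.fitEllipse(q)[0],cv2.fitEllipse(p.astype(np.float32)))
seg("wrist",.058,(200,100,440,330),140)
seg("top",.149,(300,155,400,250))
E
```

```text
t16.45 pos [0.4376 0.306  0.1924] yaw 1.151 tilt [-0.003 -0.001] F [ 0.1 -0.7 -1. ] w 0.996 g 0.0
rz 0.0106 then d [0.0025 0.0052 0.1504]
wrist (325.239501953125, 218.43899536132812) ((442.7764587402344, 306.6782531738281), (42.09379959106445, 56.36259841918945), 156.4781951904297)
top (337.69317626953125, 220.99916076660156) ((568.9761352539062, 41.36032485961914), (40.2308349609375, 52.01192855834961), 33.60801696777344)
top (351.5263977050781, 186.69143676757812) ((643.7245483398438, 11.68871784210205), (39.775169372558594, 53.849857330322266), 63.4807014465332)
```

egg_b and egg_c lie exactly in their rings. On to egg_a.

To row units: 0.05 m is 0.8, 0.032 m is 0.512.

Emit:
{"fn": "shift_gripper", "kwargs": {"steps": [[1,0.048,0.08,0.8,0,0,0],[1,0,0,0.8,0,0,0],[1,0,0,0.512,0,0,0],[1,0,0,0.224,0,0,0],[1,0,0,0,0,0,0]]}}

```text
time: 17.18
tool_pos: [0.4465, 0.3043, 0.0481]
tool_rot: [0.0, 0.841, 0.542, -0.0]
contact_force: [-0.6, 0.9, 0.2]
gripper_width: 1.0
grasp_force: 0.0
```

```bash
python3 -c "
from h import *;go(.443,.3065,.043,1.15)"
```

```text
t17.18 pos [0.4465 0.3043 0.0481] yaw 1.145 tilt [-0. -0.] F [-0.6  0.9  0.2] w 1.000 g 0.0
rz -0.0055 then d [ 0.0006 -0.0041  0.0051]
```

To row units: -0.003 m is -0.048, 0.004 m is 0.064.

Emit:
{"fn": "shift_gripper", "kwargs": {"steps": [[0.8,0.016,-0.048,0.064,0,0,0],[0.6,0,0,0,0,0,0],[0.5,0,0,0,0,0,0],[0.3,0,0,0,0,0,0],[0,0,0,0,0,0,0]]}}

```text
time: 17.8
tool_pos: [0.4443, 0.3075, 0.0453]
tool_rot: [0.0, 0.84, 0.542, 0.001]
contact_force: [-1.3, -1.3, 5.2]
gripper_width: 0.474
grasp_force: 59.8
```

Emit:
{"fn": "shift_gripper", "kwargs": {"steps": [[0,0,0,0,0,0,0]]}}

```text
time: 17.92
tool_pos: [0.4443, 0.3075, 0.0453]
tool_rot: [0.0, 0.84, 0.542, 0.001]
contact_force: [-1.6, -1.3, 6.1]
gripper_width: 0.471
grasp_force: 59.8
```

```bash
python3 -c "
from h import *;go(.443,.3065,.043,1.15)"
```

```text
t17.93 pos [0.4443 0.3075 0.0453] yaw 1.146 tilt [0.002 0.001] F [-1.6 -1.3  6.1] w 0.471 g 59.8
rz -0.0039 then d [-0.0014 -0.0008  0.0023]
```

Emit:
{"fn": "shift_gripper", "kwargs": {"steps": [[0,0,0,-0.16,0,0,0],[0,0,0,-0.48,0,0,0],[0,0,0,-0.8,0,0,0],[0,0,0,-0.8,0,0,0],[0,0,0,-0.48,0,0,0]]}}

```text
time: 18.55
tool_pos: [0.4442, 0.3075, 0.2174]
tool_rot: [0.0, 0.84, 0.542, 0.002]
contact_force: [-0.1, 0.0, -0.2]
gripper_width: 0.472
grasp_force: 60.6
```

```bash
python3 - <<'E'
from h import *;go(.443,.3065,.2,1.15)
c=manip.camera_params("wrist");s,p,r=pose();M=r.as_matrix();C=R.from_quat(np.array(c["orientation"])[[1,2,3,0]]).as_matrix()
im=manip.grab_frame("wrist")[:,:,::-1];h=cv2.cvtColor(im,cv2.COLOR_BGR2HSV);m=((h[...,1]>140)&(h[...,0]<20)).astype(np.uint8)
m[:150]=0;q=max([k for k in cv2.findContours(m,0,cv2.CHAIN_APPROX_NONE)[0] if abs(k[:,0,0].mean()-318)<60],key=cv2.contourArea)
e=cv2.fitEllipse(q);print(e,cv2.boundingRect(q))
for d in (.134,.139,.144):
    x=np.array(c["xyz"])+C@(np.linalg.inv(c["intrinsics"])@np.array([*e[0],1.]))*d;print((M.T@(x-p)).round(4))
E
```

```text
t18.55 pos [0.4442 0.3075 0.2174] yaw 1.146 tilt [0.004 0.002] F [-0.1  0.  -0.2] w 0.472 g 60.6
rz -0.0040 then d [-0.0015 -0.0007  0.0174]
((316.78497314453125, 325.6322937011719), (123.1724853515625, 157.20236206054688), 179.57717895507812) (256, 249, 122, 158)
[ 0.0038 -0.001  -0.0208]
[ 0.0014 -0.0011 -0.0163]
[-0.001  -0.0011 -0.0118]
```

Emit:
{"fn": "shift_gripper", "kwargs": {"steps": [[0,-0.4448,0.4592,-0.16,0,0,0],[0,-0.6112,0.632,0,0,0,0],[0,-0.6112,0.632,0,0,0,0],[0,-0.6112,0.632,0,0,0,0],[0,-0.6112,0.632,0,0,0,0]]}}

```text
time: 19.23
tool_pos: [0.5392, 0.064, 0.2233]
tool_rot: [-0.0, 0.84, 0.542, -0.0]
contact_force: [1.2, 0.3, -0.6]
gripper_width: 0.469
grasp_force: 60.6
```

Emit:
{"fn": "shift_gripper", "kwargs": {"steps": [[0,-0.6112,0.632,0,0,0,0],[0,-0.4448,0.4592,0,0,0,0],[0,-0.1888,0.1952,0,0,0,0],[0,0,0,0.32,0,0,0],[0,0,0,0,0,0,0]]}}

```text
time: 19.85
tool_pos: [0.5782, -0.0369, 0.2002]
tool_rot: [-0.002, 0.84, 0.543, -0.002]
contact_force: [-0.8, 0.2, -1.9]
gripper_width: 0.467
grasp_force: 60.6
```

```bash
python3 -c "
from h import *;go(.5809,-.0383,.15,1.15)"
```

```text
t19.85 pos [ 0.5782 -0.0369  0.2002] yaw 1.147 tilt [-0.006  0.002] F [-0.8  0.2 -1.9] w 0.467 g 60.6
rz -0.0030 then d [-0.0001  0.0034  0.0502]
```

To row units: 0.02 m is 0.32, 0.01 m is 0.16.

Emit:
{"fn": "shift_gripper", "kwargs": {"steps": [[0,0,0.032,0.32,0,0,0],[0,0,0,0.32,0,0,0],[0,0,0,0.16,0,0,0],[0,0,0,0.08,0,0,0],[0,0,0,0,0,0,0]]}}

```text
time: 20.48
tool_pos: [0.5821, -0.0393, 0.1486]
tool_rot: [-0.0, 0.84, 0.542, -0.0]
contact_force: [0.4, -0.4, 0.1]
gripper_width: 0.474
grasp_force: 60.6
```

Emit:
{"fn": "shift_gripper", "kwargs": {"steps": [[0,0,0,0,0,0,0]]}}

```text
time: 20.6
tool_pos: [0.5827, -0.0394, 0.1497]
tool_rot: [0.001, 0.84, 0.542, 0.001]
contact_force: [0.0, 0.4, -0.4]
gripper_width: 0.467
grasp_force: 60.6
```

```bash
python3 -c "
from h import *;go(.5809,-.0383,.1365,1.15)"
```

```text
t20.60 pos [ 0.5827 -0.0394  0.1497] yaw 1.146 tilt [ 0.001 -0.   ] F [ 0.   0.4 -0.4] w 0.467 g 60.6
rz -0.0043 then d [ 0.0003 -0.0021  0.0132]
```

To row units: 0.004 m is 0.064, -0.002 m is -0.032.

Emit:
{"fn": "shift_gripper", "kwargs": {"steps": [[0,0,-0.032,0.064,0,0,0],[0,0,0,0.064,0,0,0],[0,0,0,0.032,0,0,0],[0,0,0,0,0,0,0]]}}

```text
time: 21.1
tool_pos: [0.5801, -0.0384, 0.1384]
tool_rot: [-0.0, 0.84, 0.542, -0.0]
contact_force: [-0.1, 0.2, -0.7]
gripper_width: 0.474
grasp_force: 60.6
```

Emit:
{"fn": "shift_gripper", "kwargs": {"steps": [[0,0,0,0.024,0,0,0],[0,0,0,0,0,0,0]]}}

```text
time: 21.35
tool_pos: [0.5803, -0.0385, 0.1373]
tool_rot: [-0.0, 0.84, 0.542, -0.0]
contact_force: [-0.5, 0.1, -0.9]
gripper_width: 0.469
grasp_force: 60.6
```

```bash
python3 -c "
from h import *;go(.5809,-.0383,.1365,1.15)"
```

```text
t21.35 pos [ 0.5803 -0.0385  0.1373] yaw 1.146 tilt [-0.  0.] F [-0.5  0.1 -0.9] w 0.469 g 60.6
rz -0.0042 then d [0.0004 0.0005 0.0008]
```

Emit:
{"fn": "shift_gripper", "kwargs": {"steps": [[0,0,0,0.024,0,0,0],[0,0,0,0,0,0,0]]}}

```text
time: 21.6
tool_pos: [0.5805, -0.0386, 0.1361]
tool_rot: [0.0, 0.84, 0.542, 0.0]
contact_force: [-1.3, -0.9, 0.8]
gripper_width: 0.471
grasp_force: 60.7
```

Emit:
{"fn": "shift_gripper", "kwargs": {"steps": [[0,0,0,0.016,0,0,0],[0,0,0,0,0,0,0]]}}

```text
time: 21.85
tool_pos: [0.5807, -0.0386, 0.1357]
tool_rot: [0.0, 0.84, 0.542, 0.0]
contact_force: [-1.5, 0.2, 5.0]
gripper_width: 0.469
grasp_force: 61.1
```

Contact felt at the expected height; I'll release and go up and away.

Emit:
{"fn": "shift_gripper", "kwargs": {"steps": [[0.5,0,0,0,0,0,0],[0.55,0,0,0,0,0,0],[0.65,0,0,0,0,0,0],[0.7,0,0,0,0,0,0],[0.7,0,0,-0.16,0,0,0]]}}

```text
time: 22.48
tool_pos: [0.5795, -0.0382, 0.1439]
tool_rot: [-0.001, 0.84, 0.542, -0.001]
contact_force: [-0.4, 0.3, -1.2]
gripper_width: 0.699
grasp_force: 0.0
```

Emit:
{"fn": "shift_gripper", "kwargs": {"steps": [[0.7,0,0,-0.48,0,0,0],[0.7,0,0,-0.8,0,0,0],[0.7,-0.8,0,-0.32,0,0,0],[0.7,-0.88,0,0,0,0,0],[0.7,-0.88,0,0,0,0,0]]}}

```text
time: 23.1
tool_pos: [0.514, -0.1856, 0.2465]
tool_rot: [0.001, 0.84, 0.542, 0.001]
contact_force: [-0.2, -0.7, 0.5]
gripper_width: 0.703
grasp_force: 0.0
```

Emit:
{"fn": "shift_gripper", "kwargs": {"steps": [[0.7,-0.88,0,0,0,0,0],[0.7,-0.8,0,0,0,0,0],[0.7,-0.32,0,0,0,0,0],[0.7,0,0,0,0,0,0]]}}

```text
time: 23.6
tool_pos: [0.4627, -0.2987, 0.2452]
tool_rot: [0.0, 0.841, 0.541, 0.0]
contact_force: [-0.1, 0.3, 0.6]
gripper_width: 0.7
grasp_force: 0.0
```

```bash
python3 - <<'E'
from h import *
c=manip.camera_params("top");im=manip.grab_frame("top")[:,:,::-1];cv2.imwrite("pics/end.png",im)
h=cv2.cvtColor(im,cv2.COLOR_BGR2HSV);m=((h[...,1]>120)&(h[...,0]<20)).astype(np.uint8)
k=np.zeros_like(m);k[155:250,300:400]=m[155:250,300:400]
for q in cv2.findContours(k,0,cv2.CHAIN_APPROX_NONE)[0]:
    if cv2.contourArea(q)>60:
        p=np.array([ray(c,x[0],.149)[:2] for x in q])*1000;print(cv2.fitEllipse(p.astype(np.float32)))
old=cv2.imread("pics/top0.png");print("waffle diff",cv2.absdiff(old[170:215,212:265],im[170:215,212:265]).mean())
E
```

```text
((568.9761352539062, 41.36032485961914), (40.2308349609375, 52.01192855834961), 33.60801696777344)
((579.1168212890625, -37.98481369018555), (40.918212890625, 52.370201110839844), 153.96389770507812)
((643.7979736328125, 11.686673164367676), (39.7844352722168, 53.98749542236328), 63.93923568725586)
waffle diff 5.960027952480782
```

```bash
python3 - <<'E'
from h import *
f=lambda n:np.float32(cv2.cvtColor(cv2.imread(n)[165:220,205:272],6))
print(cv2.phaseCorrelate(f("pics/top0.png"),f("pics/end.png")))
print(manip.job_done())
E
```

```text
((-0.00031841084742012526, -0.026340415860154565), 0.9976702356228122)
the job is handed in; nothing more can be done
None
```

The job is handed in at about 24 s: by my last camera measurements the pan stands within about 2 mm of the large zone's centre with its handle to the front, all three eggs lie within about 2 mm of their rings' centres, and the waffle has not moved.

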